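# Shut and lock the battery hatch of the bench power pack

### The job

The battery hatch on top of the bench power pack has been left ajar. Using only the outside of the fingertips, push the hatch fully down, then set a fingertip in the slot of its round quarter-turn fastener and turn it clockwise (seen from above) a full quarter turn to its stop, so that the hatch is locked, and come away. Pinch or lift nothing: do not raise the hatch or reach under it, and leave the loose things round about and on the pack where they are.

Things in the scene. Friction and masses are not known exactly. Their poses are not given: they have to be found in the camera images.
- case: The power pack: white box, 240 (x) by 260 (y) mm, top 90 mm above the table, fixed. Origin: centre of its underside; z up, -x is its front, facing the robot, turned up to 0.3 rad. The grey hatch covers the front 155 mm of its top; behind is a fixed white deck with a small black dial (no part of the job) and a loose timer.
- hatch (a joint): Hinge of the hatch, rad: 0 = fully shut (hard stop), grows as its front edge rises; starts at 0.14 to 0.30. Hinge line: along the case's y at case x = +40, z = 90 mm. Stiff hinge: the hatch stays where it is left; 2 to 5 N downward near its front edge move it.
- hatch_edge (a point): Middle of the hatch's front edge, upper face; x from front edge to hinge, z out of the upper face. Shut: at case x -115, y 0, z 98 mm. Hatch: plate 155 deep (x), 250 wide (y), 8 thick, with a 3 mm rubber seal under all of it. Its face is flat and bare 60 to 125 mm either side of the middle line; the fastener takes up the middle.
- fastener (a joint): Turn of the fastener, rad: 0 = unlocked (slot parallel to the hinge line), grows clockwise from above, pi/2 = locked (slot points from front edge to hinge); hard stops at both ends; starts at 0 to 0.2. Stiff (0.1 N m: about 4 N at 26 mm from the axis); stays where it is left. Turned with the hatch ajar, its cam lands on the catch behind the front wall and the hatch cannot shut.
- slot_floor (a point): On the fastener's axis, on its slot's floor; y axis along the slot, z out of the hatch. Hatch shut: case x -52, y 0, z 101 mm. The fastener: aluminium disc 94 mm across, level with the top of a fixed black ring round it (98 inside, 112 outside, 20 mm high). A dark-floored slot 40 mm wide, 17 deep runs right across the disc; push its side wall with a fingertip about 26 mm from the axis.
- seal: The 3 mm rubber seal under the hatch, 153 by 248 mm, moving with it. Fingers must not touch it (no reaching under or pinching the hatch). Origin: on the hinge line.
- bench_timer: Loose flat timer, 64 x 62 x 22 mm, on the deck behind the hatch. Origin: centre of its underside. Leave alone.
- specimen_cup_1: Loose specimen cup with an orange lid, 55 mm across, 72 mm high, standing beside the pack. Origin: centre of its underside. Leave alone.
- specimen_cup_2: Loose specimen cup with a white lid, 55 mm across, 72 mm high, standing beside the pack. Origin: centre of its underside. Leave alone.
- dropper_bottle: Loose amber dropper bottle, 33 mm across, 106 mm high, standing beside the pack. Origin: centre of its underside. Leave alone.
- marker_black: Loose marker pen, 138 mm long, 14 mm high, lying in front of the pack. Origin: centre of its underside. Leave alone.
- tube_green: Loose sample tube with a green cap, 88 mm long, 17 mm across, lying to the right of the pack. Origin: centre of its underside. Leave alone.

How it is judged:
By the outcome, as a careful person would: the job done as asked, in the order asked, and still so for the second after the job is handed in, with the robot touching nothing.
It also fails if it takes over 51 s, if anything falls off the work surface, if the arm or the gripper's body presses on something with over 40 N, if the wrist force passes 120 N, or if a joint passes its speed limit or range.

### The arm

A 6-joint arm with a two-finger parallel gripper is mounted at the origin on a cart in front of the work surface, level with it; the furniture and walls round the work are solid. World frame = base frame: x ahead of the robot, y to its left, z up, the work surface at z = 0. Lengths are in m, angles in rad, forces in N, time in s.
With the tool pointing down it reaches from about 0.25 to 0.725 m from the base axis. Payload 4 kg.
Tool frame: the origin (TCP) lies at the very end of the fingers, on their centre line; the grasp point (between the pads) lies 19 mm behind it; z points along the fingers, x is the direction in which the jaws open and shut, and the axes are right-handed (so a half turn about z gives the same grasp; the last joint's range is limited). The gripper opens to 85 mm and grips with 20 to 120 N. Pads are 22 mm wide; open, the fingers measure 114 mm over their backs; the gripper's body (76 mm by 85 mm) begins 54 mm behind the grasp point. The pads swing forward as they close: fully open they stand 13 mm farther back than shut.
Start: joints at [-1.262, 0.241, 0.005, 1.335, 0, 1.571], TCP at [0.152, -0.476, 0.231] pointing down, gripper open.
Joint ranges: [-2.72, 2.72], [-1.05, 1.87], [-1.09, 1.28], [-1.99, 2.15], [-1.42, 1.44], [-3.14, 3.14]. Speed limits (rad/s): [2.79, 2.79, 3.14, 3.14, 3.14, 3.14].

### API

Orientations are given as a unit quaternion [x, y, z, w].
In Python, from cell import telemetry, snapshot, calibration, ctrl, outline_of, spot_point gives the robot as it stands.
- The arm moves only by the tool step_arm, never from a script. Its argument "increments" is a list of rows, each a list of 4 numbers: the shift along the tool's x, y, z in cm, then the turn about the tool's z in degrees. In form: [[dx, dy, dz, roll], ...]. A call has 1 to 10 rows; each row shifts and turns the pose as measured when the row begins, along the tool's axes as they then stand; what a row does not reach is not made up. A row lasts 1/12 s, in which the tool goes at most 41.7 mm and 7.16 degrees, less where a joint would pass 70% of its speed; a pose out of reach is approached as far as the arm can. A call with a gripper value outside its range is refused whole. "claw" is the opening in per cent of the stroke, from 0 (shut) to 100 (fully open), set as the call begins (left out, the last holds). The fingers move at their own pace and stop on an object; "squeeze" is the grip in N (left out, the last holds). Time passes only in rows, so rows that do not move let the fingers close. It gives the time, the measured TCP pose, the force and the opening at its end, in the units of the state.
- telemetry.observe(): the state, without advancing time (a new reading comes with each control period).
- snapshot(name): name is "scene" or "top" or "wrist"; returns the picture (384x512x3 uint8, red, green, blue); there is no depth.
- calibration(name): a dict with "vertical_fov" (degrees; the focal length in pixels is half the picture's height over the tangent of half this angle, whatever the lens; pixels are square), "cx", "cy" (the principal point, pixels), "world_to_cam" (4x4, takes a point from world to camera coordinates). Camera axes: x right, y down, z forward; pixel columns grow to the right and rows downward; lengths in m; the calibration is good to about 2 mm. A picture is of the moment at which its call begins: read the wrist's pose just before it. calibration takes no time and is no camera call; for the wrist camera it gives the pose at the moment of the call.
- ctrl.hand_in(): hands the job in, once; it reports no verdict.
Trained networks look in the newest picture that a camera, given by its name, has taken for a name from the list of things; names that differ only in an ending like _2 or _b are one class to them, and where a whole thing is asked for, a point or a joint stands for the part that bears it (a point fixed in the world has none). Each returns a list of dicts, best first, with "score" (0 to 1); they miss things now and then, are a little off and sometimes report something else, mostly with a low value. They report only what shows in the picture. A call takes as long as a camera call.
- outline_of(camera, label): "region" (384x512 bool, what is visible of it) and "point" ([column, row] in pixels, amid what is visible of it).
- spot_point(camera, label): "point" ([column, row] in pixels: a listed point, or the origin of a listed thing).
The state is a dict: "clock": time; "q": joint angles; "dq": joint speeds; "joint_efforts": joint torques, N m; "position": TCP position; "tcp_rot": TCP orientation; "wrist_force": force on the tool from outside, world axes, zero at the start; "torque": the same for the moment, N m; "width": opening from 0.0 (shut) to 1.0 (fully open).
Only numpy, scipy, OpenCV 4.12 (cv2) and the standard library are available. Lean on these libraries where they do the work, as an engineer would, in place of code of your own. Each camera call takes 0.05 s, during which the arm holds its last target.

## Working session

There is one attempt and no reset: what is moved stays moved. The work goes in short steps, Python scripts to look and compute and a tool call to move; the robot and the scene stay as the last step left them, time stands still between calls to the robot, and variables do not carry over. Pictures are saved under pics/ and viewed, and the job is handed in when it is done.

Besides the shell and the picture viewer there is one more tool, called after "Request:" as name(argument=value, ...) on one line, values as JSON. step_arm: Moves the arm, as the interface text tells. Its arguments: {"type":"object","properties":{"increments":{"type":"array","items":{"type":"array","items":{"type":"number"}}},"claw":{"type":"number"},"squeeze":{"type":"number"}},"required":["increments"]}

```bash
mkdir -p pics; ls; cat > h.py <<'E'
import numpy as np, cv2
from cell import telemetry, snapshot, calibration, ctrl, outline_of, spot_point
def save(n,im,s=1.5): cv2.imwrite('pics/'+n+'.png',cv2.resize(im[:,:,::-1],None,fx=s,fy=s))
def K(c):
    f=192/np.tan(np.radians(c['vertical_fov'])/2); return f,c['cx'],c['cy']
def proj(c,P):
    P=np.atleast_2d(P);f,cx,cy=K(c);M=np.array(c['world_to_cam']);q=P@M[:3,:3].T+M[:3,3]
    return np.c_[f*q[:,0]/q[:,2]+cx,f*q[:,1]/q[:,2]+cy]
def ray(c,p):
    f,cx,cy=K(c);M=np.array(c['world_to_cam']);d=M[:3,:3].T@np.array([(p[0]-cx)/f,(p[1]-cy)/f,1]);o=-M[:3,:3].T@M[:3,3];return o,d
def atz(c,p,z):
    o,d=ray(c,p);return o+d*(z-o[2])/d[2]
E
python3 - <<'E'
from h import *
print(telemetry.observe())
for n in['scene','top','wrist']:
    c=calibration(n);print(n,c['vertical_fov'],c['cx'],c['cy'],np.round(c['world_to_cam'],3).tolist());save(n+'0',snapshot(n))
for n in['scene','top']:
    for l in['case','hatch_edge','slot_floor','seal','bench_timer','specimen_cup_1','dropper_bottle','marker_black','tube_green']:
        print(n,l,[(round(r['score'],2),np.round(r['point'],1).tolist()) for r in spot_point(n,l)[:3]])
E
```

```text
pics
{'clock': 0.0, 'q': array([-1.26197858e+00,  2.41419938e-01,  3.71644817e-03,  1.33524153e+00,
       -5.11336315e-06,  1.57080131e+00]), 'dq': array([-1.47241360e-03,  6.01348245e-05,  4.04992576e-04, -7.90942661e-04,
        1.41445640e-04,  1.60302937e-03]), 'joint_efforts': array([ 1.18286487e-03, -3.72317934e+01,  2.52406651e+01,  1.70269929e-02,
        1.01644246e-04,  5.54802540e-06]), 'position': array([ 0.15176627, -0.47572501,  0.23040655]), 'tcp_rot': array([ 8.07442342e-01, -5.89945514e-01, -8.68983998e-04, -6.31736970e-04]), 'wrist_force': array([ 0.63403001, -0.25152923,  0.68821695]), 'torque': array([-0.02271236, -0.03598979,  0.02250691]), 'width': 0.9996768951326448}
scene 54.91292714743419 251.41787195046462 194.98660942429697 [[-0.622, -0.783, 0.021, 0.427], [-0.538, 0.407, -0.738, 0.296], [0.569, -0.47, -0.674, 0.661], [0.0, 0.0, 0.0, 1.0]]
top 54.13055043056413 259.5694466817376 192.59500856513762 [[0.003, -1.0, 0.016, 0.123], [-0.996, -0.004, -0.085, 0.565], [0.086, -0.016, -0.996, 1.08], [0.0, 0.0, 0.0, 1.0]]
wrist 70.97770582850006 255.54098461833942 18
[... 252 characters left out ...]
3.2])]
scene seal []
scene bench_timer [(0.94, [258.9, 157.9])]
scene specimen_cup_1 [(0.79, [207.2, 215.3]), (0.75, [257.9, 158.4]), (0.48, [312.7, 149.1])]
scene dropper_bottle [(0.64, [237.1, 232.7])]
scene marker_black [(0.81, [335.4, 230.0]), (0.49, [233.2, 232.4])]
scene tube_green []
top case [(0.94, [306.2, 198.3]), (0.74, [241.9, 208.1])]
top hatch_edge [(0.76, [323.0, 236.5])]
top slot_floor [(0.81, [319.1, 211.9])]
top seal []
top bench_timer [(0.95, [295.3, 164.4])]
top specimen_cup_1 [(0.94, [366.2, 162.9]), (0.59, [234.4, 179.5])]
top dropper_bottle [(0.61, [243.9, 207.9])]
top marker_black [(0.54, [313.1, 254.2]), (0.41, [234.0, 176.8])]
top tube_green [(0.48, [374.6, 200.1])]
```

View pics/scene0.png

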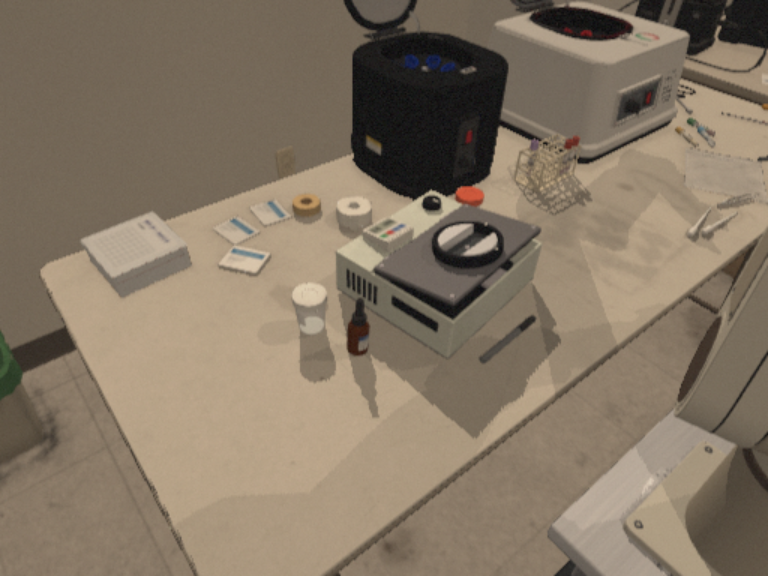

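View pics/top0.png

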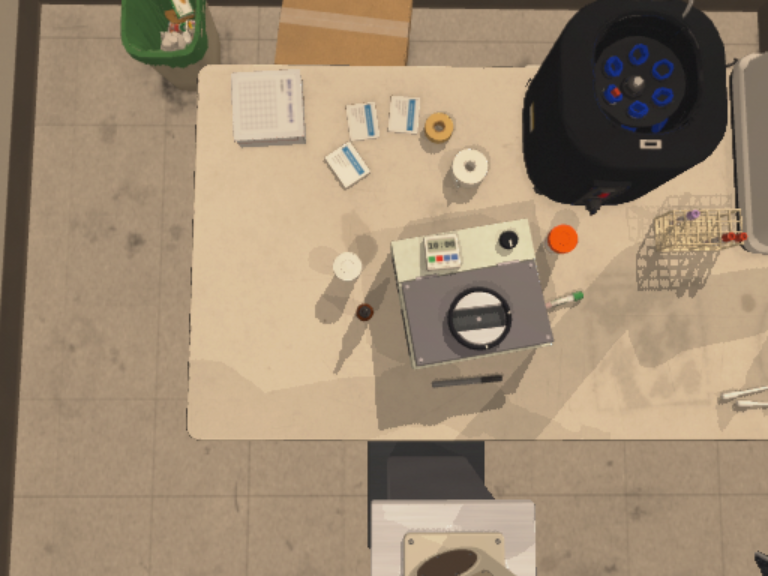

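View pics/wrist0.png

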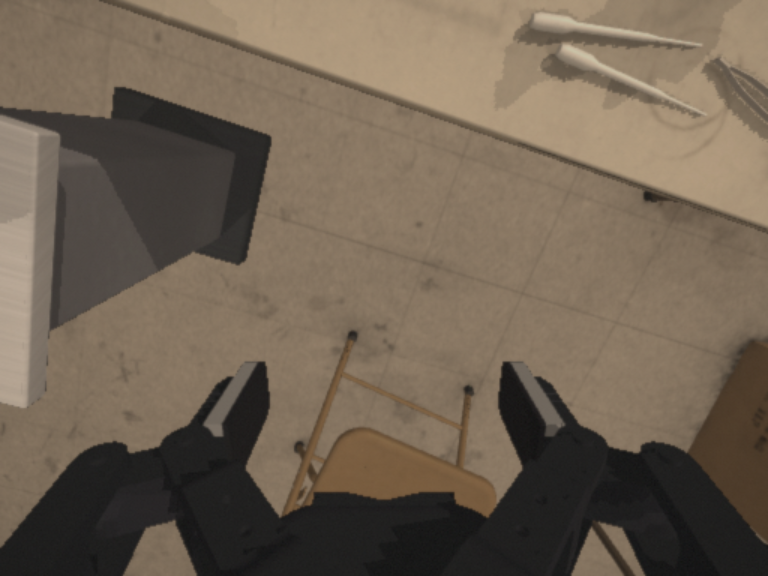

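```bash
python3 - <<'E'
from h import *
a=snapshot('top');save('topc',a[135:260,240:390],5)
b=snapshot('scene');save('scenec',b[115:240,215:370],5)
E
```

```text
(no output)
```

View pics/topc.png

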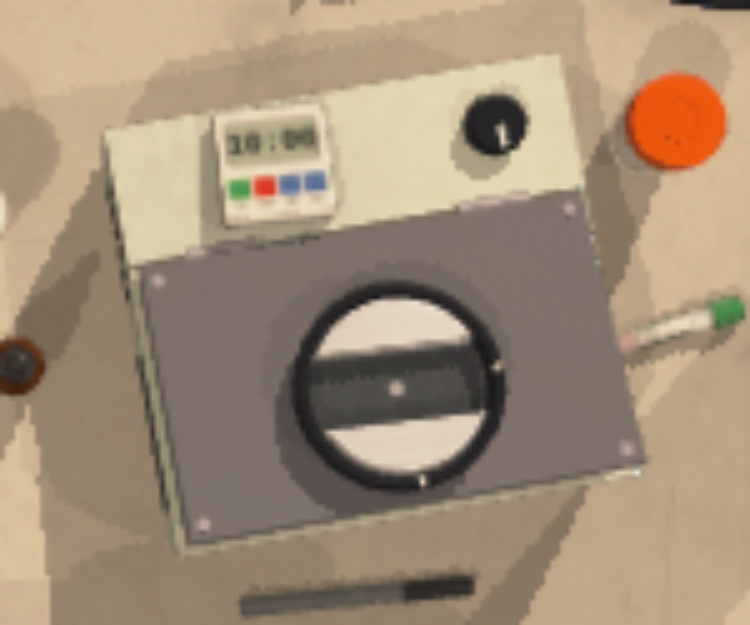

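View pics/scenec.png

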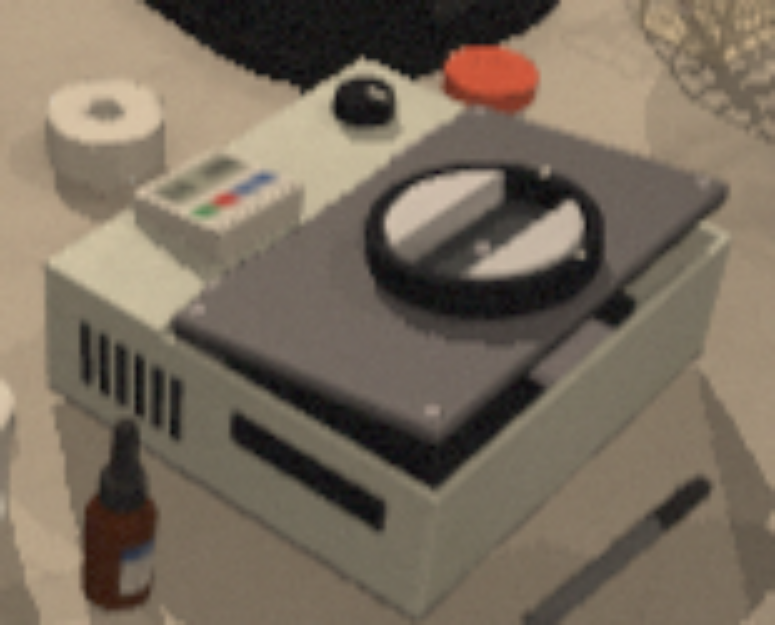

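```bash
cat > fit.py <<'E'
from h import *
from scipy.optimize import least_squares
def H(p,x,y,z):  # hatch-shut case coords mm -> case
    t=p[3];dx,dz=x-40,z-90
    return np.array([40+dx*np.cos(t)+dz*np.sin(t), y, 90-dx*np.sin(t)+dz*np.cos(t)])
def W(p,q):
    c,s=np.cos(p[2]),np.sin(p[2]);q=np.array(q)/1000
    return np.array([p[0]+c*q[0]-s*q[1],p[1]+s*q[0]+c*q[1],q[2]])
E
python3 - <<'E'
from fit import *
ct,cs=calibration('top'),calibration('scene')
T=lambda u,v:(u/5+240,v/5+135); S=lambda u,v:(u/5+215,v/5+115)
obs=[(ct,T(105,130),'c',(120,130,90)),(ct,T(560,55),'c',(120,-130,90)),(ct,T(645,463),'h',(-115,-125,98)),(ct,T(183,543),'h',(-115,125,98)),
(ct,T(138,265),'h',(40,125,98)),(ct,T(583,190),'h',(40,-125,98)),(ct,T(397,387),'h',(-52,0,101)),
(cs,S(47,265),'c',(120,130,90)),(cs,S(362,60),'c',(120,-130,90)),(cs,S(435,490),'c',(-120,130,90)),(cs,S(728,235),'c',(-120,-130,90)),
(cs,S(435,437),'h',(-115,125,98)),(cs,S(727,185),'h',(-115,-125,98)),(cs,S(175,325),'h',(40,125,98)),(cs,S(418,615),'c',(-120,130,0)),(cs,S(485,247),'h',(-52,0,101))]
def res(p): return np.concatenate([proj(c,W(p,H(p,*q) if k=='h' else q))[0]-o for c,o,k,q in obs])
r=least_squares(res,[0.45,0,0,.2],loss='soft_l1')
print(r.x);print(np.round(res(r.x).reshape(-1,2),1).tolist())
np.save('p.npy',r.x);p=r.x
print('slot',W(p,H(p,-52,0,101)),'edge',W(p,H(p,-115,0,98)), 'edge shut',W(p,(-115,0,98)))
# slot angle in top picture: slot wall edges
# top view: lower wall line (325,430)-(485,410)
for t in (0,.05,.1,.15,.2,.25,.3):
    d=lambda s:W(p,H(p,-52+s*np.sin(t)*1 ,s*np.cos(t),101))
    a=proj(ct,d(40))[0];b=proj(ct,d(-40))[0];print(t,np.degrees(np.arctan2(*(b-a)[::-1])))
print(np.degrees(np.arctan2(410-430,485-325)),np.degrees(np.arctan2(340-357,470-310)))
E
```

```text
[ 0.55223927 -0.02610813  0.17465445  0.12127599]
[[-0.3, -0.1], [0.2, -0.6], [0.6, 0.5], [1.2, 0.7], [-0.1, 0.2], [0.1, -0.1], [-0.2, 0.6], [-1.4, -1.1], [-0.2, -1.2], [0.3, 1.0], [1.4, -1.4], [0.4, -0.1], [0.5, -0.2], [-1.7, -2.6], [-0.8, 3.3], [-0.7, 0.7]]
slot [ 0.50300634 -0.03479539  0.11204927] edge [ 0.44106306 -0.04572543  0.11669297] edge shut [ 0.43898881 -0.04609143  0.098     ]
0 -9.885887103280405
0.05 -7.023853935705172
0.1 -4.171346368993792
0.15 -1.3281956817239964
0.2 1.5058567426876992
0.25 4.3311552084956375
0.3 7.148124871558716
-7.125016348901798 -6.064922445447955
```

```bash
cat >> fit.py <<'E'
from scipy.spatial.transform import Rotation as Ro
def to(target):
    s=telemetry.observe();R=Ro.from_quat(s['tcp_rot']).as_matrix()
    d=R.T@(np.array(target)-s['position'])*100
    print('clock',round(s['clock'],2),'pos',np.round(s['position'],4),'psi',round(np.degrees(np.arctan2(R[1,0],R[0,0])),2),'tilt',np.round(R[:,2],3),'F',np.round(s['wrist_force'],1),'q6',round(s['q'][5],2),'w',round(s['width'],3))
    print('tool cm to target',np.round(d,2))
E
python3 - <<'E'
from fit import *
p=np.load('p.npy');t=W(p,(-97,-85,98));print(t);t[2]=.2;to(t)
E
```

```text
[ 0.47148523 -0.12667048  0.098     ]
clock 1.15 pos [ 0.152  -0.4764  0.2313] psi -72.31 tilt [ 0. -0. -1.] F [-0.  -0.3  0.8] q6 1.57 w 1.001
tool cm to target [-23.6  -41.07   3.13]
```

Request:
step_arm(increments=[[-1.7,-2.9,0,0],[-1.7,-2.9,0,0],[-1.7,-2.9,0,0],[-1.7,-2.9,0,0],[-1.7,-2.9,0,0],[-1.7,-2.9,0,0],[-1.7,-2.9,0,0],[-1.7,-2.9,0,0],[-1.7,-2.9,0,0],[-1.7,-2.9,0,0]], claw=0, squeeze=40)

```text
clock: 1.98
position: [0.3829, -0.2231, 0.2309]
tcp_rot: [0.803, -0.597, 0.002, 0.002]
wrist_force: [0.3, -0.9, -0.5]
width: 0.002
```

```bash
python3 - <<'E'
from fit import *
p=np.load('p.npy');t=W(p,(-97,-85,98));t[2]=.2;to(t)
E
```

```text
clock 1.98 pos [ 0.3829 -0.2231  0.2309] psi -73.25 tilt [ 0.002 -0.005 -1.   ] F [ 0.3 -0.9 -0.5] q6 2.32 w 0.002
tool cm to target [ -6.69 -11.26   3.06]
```

Request:
step_arm(increments=[[-1.65,-2.8,0,0],[-1.65,-2.8,0,0],[-1.65,-2.8,0,0],[-1.65,-2.8,0,0],[0,0,0,-7],[0,0,0,-7],[0,0,0,-7],[0,0,0,-7],[0,0,0,-7],[0,0,0,-7]])

```text
clock: 2.82
position: [0.4809, -0.1136, 0.2306]
tcp_rot: [0.966, -0.259, 0.003, 0.001]
wrist_force: [0.5, -0.2, -1.0]
width: 0.002
```

Request:
step_arm(increments=[[0,0,0,-7],[0,0,0,-7],[0,0,0,-7],[0,0,0,-7],[0,0,0,-7],[0,0,0,-7],[0,0,0,-7],[0,0,0,-7],[0,0,0,-7],[0,0,0,-7]])

```text
clock: 3.65
position: [0.481, -0.1132, 0.2306]
tcp_rot: [0.935, 0.355, 0.002, 0.003]
wrist_force: [-0.4, -0.3, -0.1]
width: -0.003
```

```bash
python3 - <<'E'
from fit import *
p=np.load('p.npy');t=W(p,(-97,-85,98));t[2]=.15;to(t)
save('wrist1',snapshot('wrist'));save('scene1',snapshot('scene'))
E
```

```text
clock 3.65 pos [ 0.481  -0.1132  0.2306] psi 41.59 tilt [ 0.006 -0.004 -1.   ] F [-0.4 -0.3 -0.1] q6 0.62 w -0.003
tool cm to target [-1.62  0.32  8.06]
```

View pics/wrist1.png

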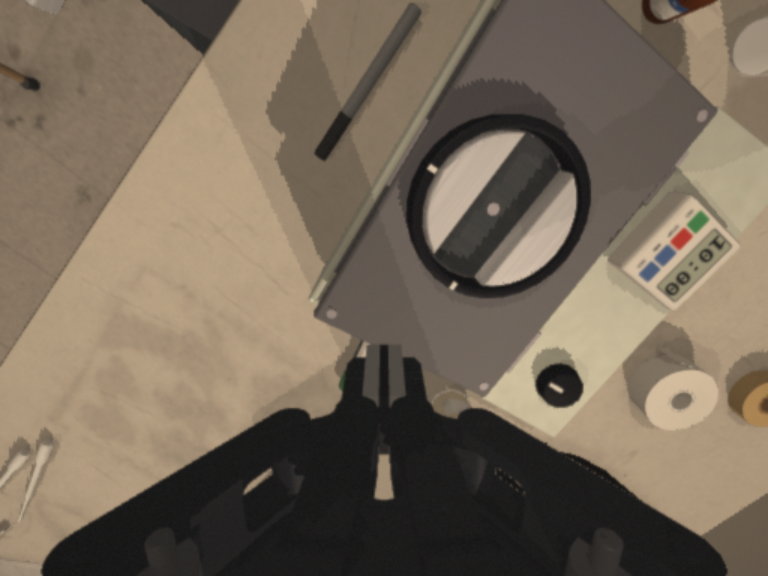

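View pics/scene1.png

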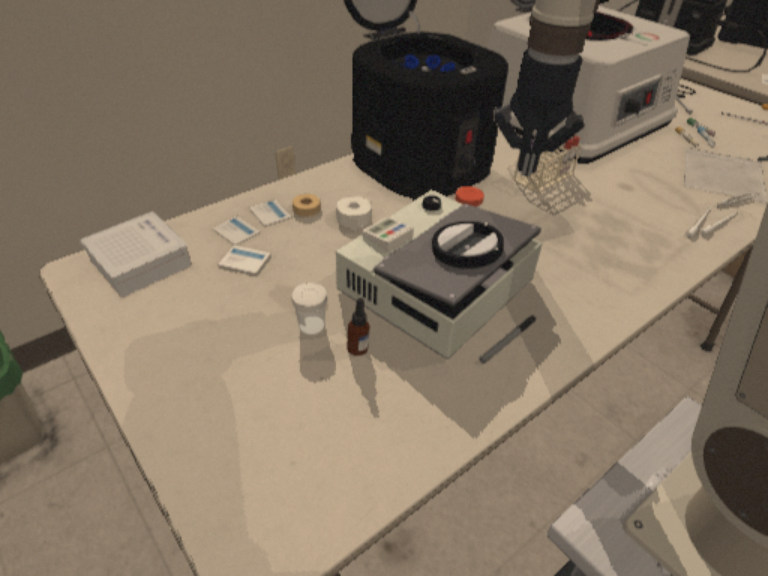

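```bash
python3 - <<'E'
from fit import *
ct,cs,cw=calibration('top'),calibration('scene'),calibration('wrist')
T=lambda u,v:(u/5+240,v/5+135); S=lambda u,v:(u/5+215,v/5+115); V=lambda u,v:(u/1.5,v/1.5)
obs=[(ct,T(105,130),'c',(120,130,90)),(ct,T(560,55),'c',(120,-130,90)),(ct,T(645,463),'h',(-115,-125,98)),(ct,T(183,543),'h',(-115,125,98)),
(ct,T(138,265),'h',(40,125,98)),(ct,T(583,190),'h',(40,-125,98)),(ct,T(397,387),'h',(-52,0,101)),
(cs,S(47,265),'c',(120,130,90)),(cs,S(362,60),'c',(120,-130,90)),(cs,S(435,490),'c',(-120,130,90)),(cs,S(728,235),'c',(-120,-130,90)),
(cs,S(435,437),'h',(-115,125,98)),(cs,S(727,185),'h',(-115,-125,98)),(cs,S(485,247),'h',(-52,0,101)),
(cw,V(316,313),'h',(-115,-125,98)),(cw,V(488,396),'h',(40,-125,98)),(cw,V(718,105),'h',(40,125,98)),(cw,V(493,209),'h',(-52,0,101)),(cw,V(555,436),'c',(120,-130,90))]
def res(p): return np.concatenate([proj(c,W(p,H(p,*q) if k=='h' else q))[0]-o for c,o,k,q in obs])
r=least_squares(res,[0.45,0,0,.2],loss='soft_l1')
print(r.x);print(np.round(res(r.x).reshape(-1,2),1).tolist())
np.save('p.npy',r.x);p=r.x
print(W(p,(-52,0,101)))
def fr(f):
    out=[]
    for w,(a,b) in {20:((545,130),(437,252)),-20:((545,130),(437,252))}.items(): pass
for t in (0,.05,.1,.15):
  for w in(20,-20):
    d=lambda s:W(p,H(p,-52+s*np.sin(t)+w*np.cos(t),s*np.cos(t)-w*np.sin(t),118))
    print(t,w,np.round(proj(cw,[d(40),d(-40)])*1.5).tolist())
t=W(p,(-97,-85,98));t[2]=.15;to(t)
E
```

```text
[ 0.55289995 -0.02438999  0.17699952  0.12328783]
[[-1.0, -0.3], [-0.5, -0.9], [0.1, 0.1], [0.6, 0.5], [-0.8, 0.0], [-0.6, -0.5], [-0.8, 0.3], [-2.1, -0.9], [-0.9, -1.1], [-0.3, 1.1], [0.7, -1.3], [-0.3, -0.1], [-0.2, -0.3], [-1.4, 0.8], [-3.4, 1.7], [-1.6, 0.6], [1.2, 0.4], [-2.0, -2.2], [0.0, 0.1]]
[ 0.50171238 -0.03354598  0.101     ]
0 20 [[566.0, 170.0], [487.0, 280.0]]
0 -20 [[515.0, 133.0], [436.0, 251.0]]
0.05 20 [[568.0, 173.0], [483.0, 280.0]]
0.05 -20 [[519.0, 133.0], [435.0, 248.0]]
0.1 20 [[569.0, 177.0], [480.0, 280.0]]
0.1 -20 [[522.0, 134.0], [433.0, 245.0]]
0.15 20 [[570.0, 180.0], [477.0, 279.0]]
0.15 -20 [[526.0, 135.0], [432.0, 242.0]]
clock 3.75 pos [ 0.481  -0.1132  0.2306] psi 41.22 tilt [ 0.006 -0.004 -1.   ] F [0.6 0.  0.1] q6 0.62 w 0.002
tool cm to target [-1.45  0.27  8.06]
```

Request:
step_arm(increments=[[-1.45,0.3,3,0],[0,0,0,-7],[0,0,0,-7],[0,0,0,-7],[0,0,0,-7],[0,0,0,-7],[0,0,0,-7],[0,0,0,-7],[0,0,0,-7],[0,0,3,0]])

```text
clock: 4.58
position: [0.4723, -0.126, 0.1712]
tcp_rot: [0.657, 0.754, 0.001, 0.006]
wrist_force: [0.8, -0.0, -1.2]
width: -0.0
```

```bash
python3 - <<'E'
from fit import *
p=np.load('p.npy');t=W(p,(-97,-85,98));to(t)
E
```

```text
clock 4.58 pos [ 0.4723 -0.126   0.1712] psi 97.89 tilt [ 0.01  -0.006 -1.   ] F [ 0.8 -0.  -1.2] q6 -0.4 w -0.0
tool cm to target [ 0.13 -0.05  7.32]
```

Request:
step_arm(increments=[[0,0,1,0],[0,0,1,0],[0,0,1,0],[0,0,1,0],[0,0,0.6,0],[0,0,0.6,0],[0,0,0.6,0],[0,0,0.5,0],[0,0,0.4,0]])

```text
clock: 5.33
position: [0.4699, -0.1258, 0.0984]
tcp_rot: [0.664, 0.747, -0.001, 0.003]
wrist_force: [-1.1, 0.6, 1.9]
width: -0.0
```

```bash
python3 - <<'E'
from fit import *
p=np.load('p.npy');t=W(p,(-97,-85,98));to(t)
E
```

```text
clock 5.33 pos [ 0.4699 -0.1258  0.0984] psi 96.73 tilt [ 0.003 -0.004 -1.   ] F [-1.1  0.6  1.9] q6 -0.38 w -0.0
tool cm to target [0.04 0.25 0.04]
```

Force is still small; push on until the hard stop answers.

Request:
step_arm(increments=[[0,0,0.2,0],[0,0,0.2,0]])

```text
clock: 5.5
position: [0.47, -0.1259, 0.0978]
tcp_rot: [0.665, 0.747, -0.0, 0.003]
wrist_force: [-7.6, 2.4, 22.2]
width: -0.002
```

Request:
step_arm(increments=[[0,0,0.2,0],[0,0,0.3,0]])

```text
clock: 5.67
position: [0.47, -0.1259, 0.0977]
tcp_rot: [0.665, 0.747, 0.0, 0.004]
wrist_force: [-10.1, 2.5, 28.2]
width: -0.002
```

```bash
python3 - <<'E'
from fit import *
p=np.load('p.npy');t=W(p,(-97,-85,98));to(t)
save('wrist2',snapshot('wrist'));save('scene2',snapshot('scene')[100:250,200:400],3.5)
E
```

```text
clock 5.67 pos [ 0.47   -0.1259  0.0977] psi 96.64 tilt [ 0.007 -0.005 -1.   ] F [-10.1   2.5  28.2] q6 -0.38 w -0.002
tool cm to target [ 0.05  0.25 -0.02]
```

View pics/scene2.png

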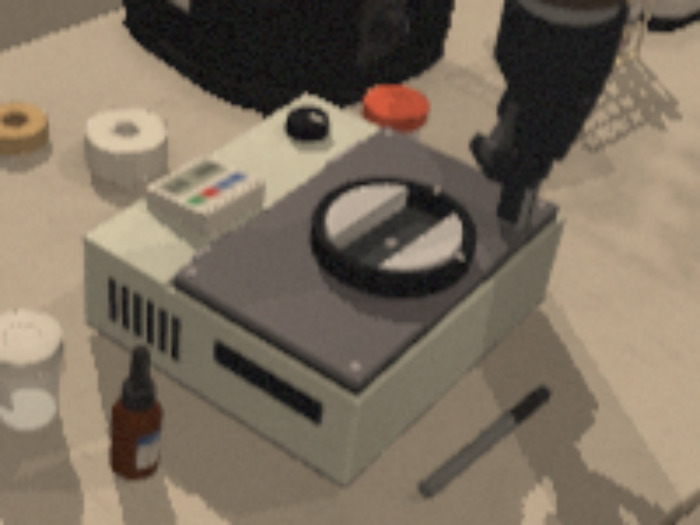

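View pics/wrist2.png

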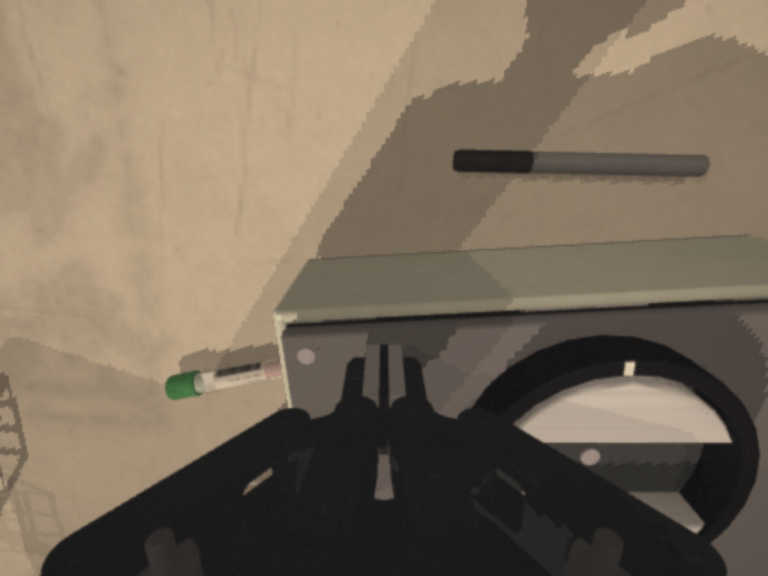

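Request:
step_arm(increments=[[0,0,-0.5,0],[0,0,-2.5,0],[0,0,-3.0,0],[0,0,-3.0,0],[0,0,-0.5,0]])

```text
clock: 6.18
position: [0.4686, -0.1248, 0.1964]
tcp_rot: [0.666, 0.746, 0.001, 0.004]
wrist_force: [0.3, 0.0, 1.2]
width: 0.001
```

```bash
python3 - <<'E'
from fit import *
p=np.load('p.npy');p[3]=0
t=W(p,(-52+26*np.sin(.05),26*np.cos(.05),0));t[2]=.19;to(t)
save('wrist3',snapshot('wrist'));save('scene3',snapshot('scene')[100:250,200:400],3.5)
cw=calibration('wrist');np.save('w3.npy',cw['world_to_cam'])
r=spot_point('wrist','slot_floor')[0];print(r,atz(cw,r['point'],.101),W(p,(-52,0,101)))
for n,q in {'pin':(-52,0,101),'fy-':(-115,-125,98),'h-':(40,-125,98),'h+':(40,125,98),'f+':(-115,125,98),'cf-':(-120,-130,90)}.items(): print(n,np.round(proj(cw,W(p,q))*1.5))
E
```

```text
clock 6.18 pos [ 0.4686 -0.1248  0.1964] psi 96.55 tilt [ 0.007 -0.004 -1.   ] F [0.3 0.  1.2] q6 -0.37 w 0.001
tool cm to target [11.3   4.29  0.61]
{'point': [342.3, 232.1], 'score': 0.93} [ 0.50086341 -0.03527676  0.101     ] [ 0.50171238 -0.03354598  0.101     ]
pin [[516. 350.]]
fy- [[314. 267.]]
h- [[339. 468.]]
h+ [[682. 451.]]
f+ [[728. 243.]]
cf- [[308. 256.]]
```

View pics/scene3.png

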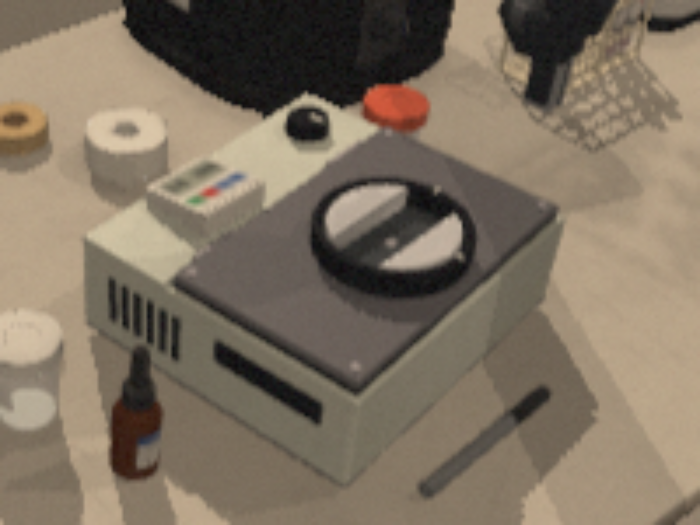

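View pics/wrist3.png

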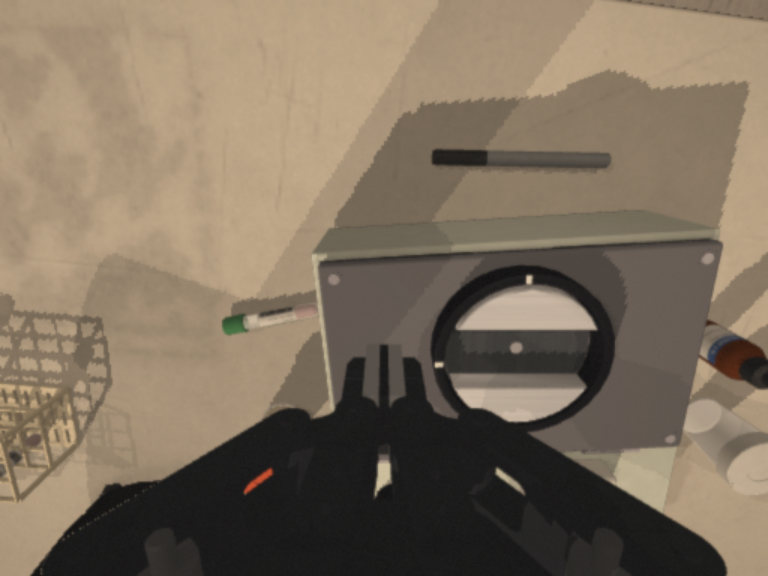

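Request:
step_arm(increments=[[2.85,1.1,0,0],[2.85,1.1,0,0],[2.85,1.1,0,0],[2.85,1.1,0,0],[0,0,0,0],[0,0,0,0]])

```text
clock: 6.83
position: [0.4931, -0.0026, 0.18]
tcp_rot: [0.668, 0.744, -0.006, -0.005]
wrist_force: [-0.3, -0.6, -0.5]
width: -0.003
```

```bash
python3 - <<'E'
from fit import *
p=np.load('p.npy');p[3]=0
t=W(p,(-52+26*np.sin(.06),26*np.cos(.06),0));t[2]=.105;to(t)
save('wrist4',snapshot('wrist'));save('scene4',snapshot('scene')[100:250,200:400],3.5)
E
```

```text
clock 6.83 pos [ 0.4931 -0.0026  0.18  ] psi 96.21 tilt [-0.016 -0.002 -1.   ] F [-0.3 -0.6 -0.5] q6 -0.11 w -0.003
tool cm to target [-0.56  0.63  7.49]
```

View pics/wrist4.png

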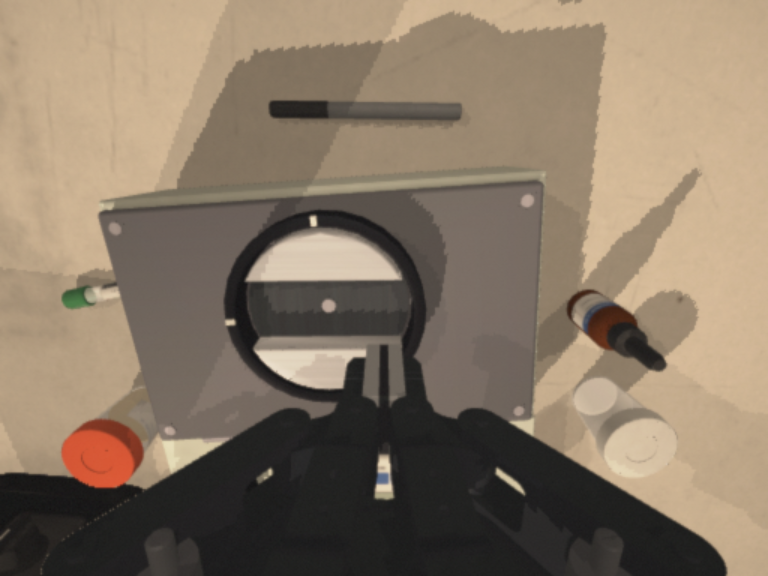

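Request:
step_arm(increments=[[-0.56,0.63,0,0],[0,0,2,0],[0,0,2,0],[0,0,0.8,0],[0,0,0,0]])

```text
clock: 7.35
position: [0.5005, -0.0151, 0.1303]
tcp_rot: [0.671, 0.741, -0.006, -0.004]
wrist_force: [-0.8, 0.2, -0.7]
width: -0.003
```

```bash
python3 - <<'E'
from fit import *
p=np.load('p.npy');p[3]=0
t=W(p,(-52+26*np.sin(.06),26*np.cos(.06),0));t[2]=.105;to(t)
cw=calibration('wrist')
save('wrist5',snapshot('wrist'));save('scene5',snapshot('scene')[100:250,200:400],3.5)
r=spot_point('wrist','slot_floor')[:1];print(r,[atz(cw,x['point'],.101) for x in r],W(p,(-52,0,101)))
E
```

```text
clock 7.35 pos [ 0.5005 -0.0151  0.1303] psi 95.64 tilt [-0.014 -0.003 -1.   ] F [-0.8  0.2 -0.7] q6 -0.13 w -0.003
tool cm to target [ 0.75 -0.07  2.53]
[{'point': [226.9, 218.2], 'score': 0.81}] [array([ 0.50091341, -0.03473792,  0.101     ])] [ 0.50171238 -0.03354598  0.101     ]
```

View pics/wrist5.png

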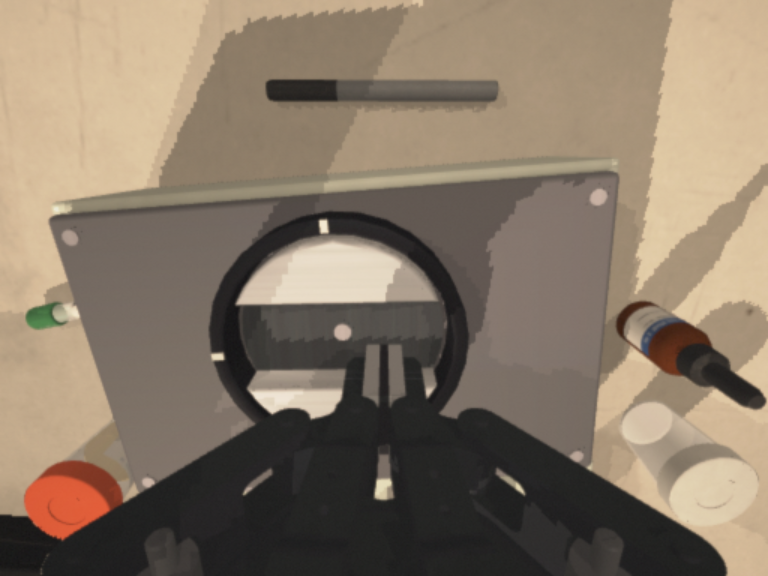

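View pics/scene5.png

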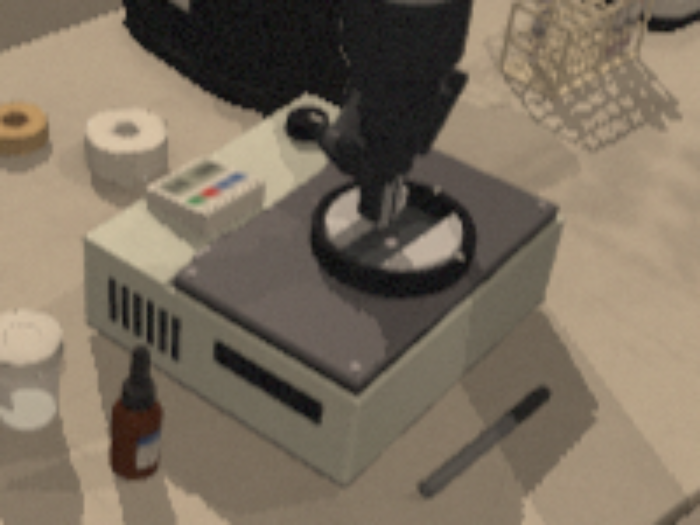

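Request:
step_arm(increments=[[0.7,0,0,0],[0,0,0,0],[0,0,0.8,0],[0,0,0.8,0],[0,0,0.6,0],[0,0,0,0]])

```text
clock: 8.0
position: [0.5043, -0.0068, 0.1129]
tcp_rot: [0.671, 0.741, -0.002, 0.001]
wrist_force: [-1.0, 0.6, -0.4]
width: -0.007
```

```bash
python3 - <<'E'
from fit import *
p=np.load('p.npy');p[3]=0
t=W(p,(-52+26*np.sin(.06),26*np.cos(.06),0));t[2]=.105;to(t)
save('wrist6',snapshot('wrist'));save('scene6',snapshot('scene')[100:250,200:400],3.5)
E
```

```text
clock 8.0 pos [ 0.5043 -0.0068  0.1129] psi 95.71 tilt [-0.002 -0.003 -1.   ] F [-1.   0.6 -0.4] q6 -0.11 w -0.007
tool cm to target [-0.03 -0.56  0.79]
```

View pics/wrist6.png

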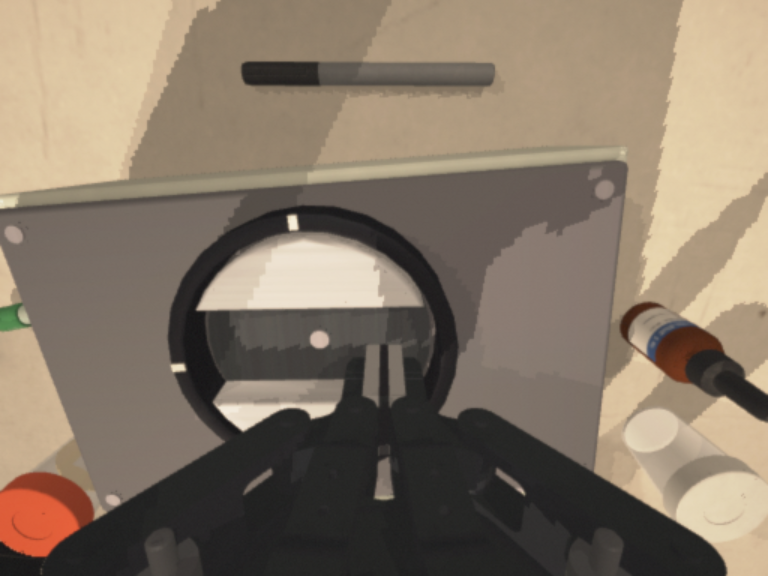

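View pics/scene6.png

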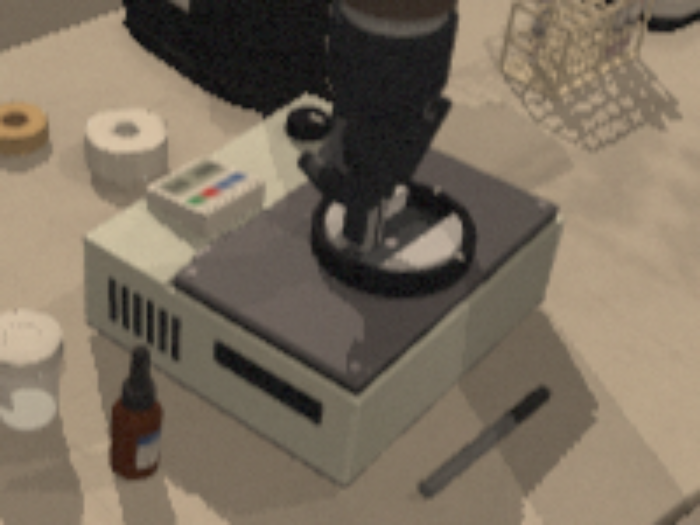

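Request:
step_arm(increments=[[0,0,0.7,0],[0,0,0,0],[0,0.3,0,0],[-0.05,0.3,0,5],[-0.1,0.3,0,5],[-0.1,0.3,0,5]])

```text
clock: 8.6
position: [0.5134, -0.0086, 0.1056]
tcp_rot: [0.765, 0.644, -0.004, -0.002]
wrist_force: [-3.3, 1.4, 1.8]
width: 0.001
```

```bash
cat >> fit.py <<'E'
def st():
    p=np.load('p.npy');p[3]=0;s=telemetry.observe();c=W(p,(-52,0,101));R=Ro.from_quat(s['tcp_rot']).as_matrix()
    d=(s['position']-c)*1000; r=R.T@d
    print('clock',round(s['clock'],2),'z',round(s['position'][2],4),'toolframe r mm',np.round(r,1),'rad',round(np.hypot(d[0],d[1]),1),'cw tool angle from unlocked',round(np.degrees(p[2])+90-np.degrees(np.arctan2(R[1,0],R[0,0])),1),'cw pos angle',round(np.degrees(p[2])+90-np.degrees(np.arctan2(d[1],d[0])),1),'F tool',np.round(R.T@s['wrist_force'],1),'Tz',np.round(s['torque'],2),'q6',round(s['q'][5],2))
E
python3 - <<'E'
from fit import *
st();save('wrist7',snapshot('wrist'))
E
```

```text
clock 8.6 z 0.1056 toolframe r mm [26.6  7.2 -4.8] rad 27.6 cw tool angle from unlocked 20.0 cw pos angle 35.3 F tool [ 0.8 -3.5 -1.8] Tz [0.3  0.45 0.01] q6 0.16
```

View pics/wrist7.png

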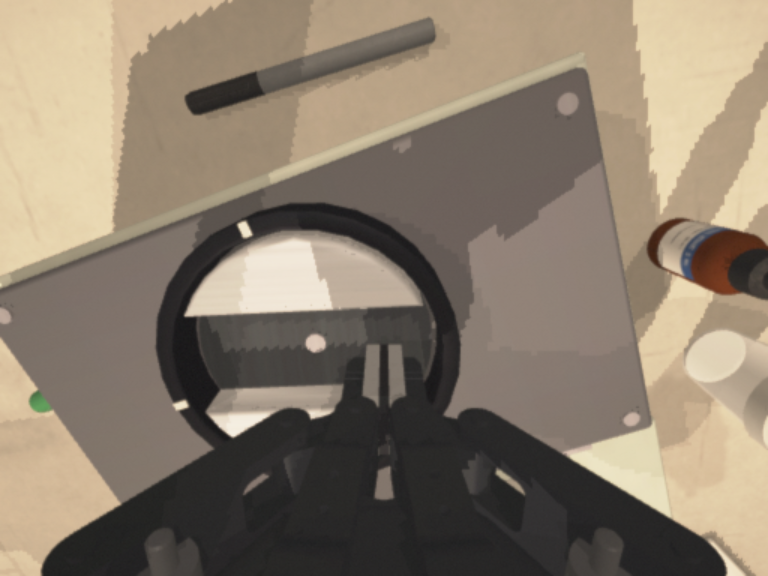

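Request:
step_arm(increments=[[-0.08,0.28,0,5],[-0.08,0.28,0,5],[-0.08,0.28,0,5],[-0.08,0.28,0,5],[-0.08,0.28,0,5],[-0.08,0.28,0,5],[-0.08,0.28,0,5]])

```text
clock: 9.23
position: [0.5254, -0.0181, 0.1056]
tcp_rot: [0.926, 0.377, -0.007, -0.006]
wrist_force: [-1.0, 1.2, 1.4]
width: 0.001
```

```bash
python3 - <<'E'
from fit import *
st();save('wrist8',snapshot('wrist'))
E
```

```text
clock 9.23 z 0.1056 toolframe r mm [27.8  5.4 -5. ] rad 28.3 cw tool angle from unlocked 55.8 cw pos angle 67.0 F tool [ 0.1 -1.6 -1.4] Tz [ 0.52  0.34 -0.03] q6 0.76
```

View pics/wrist8.png

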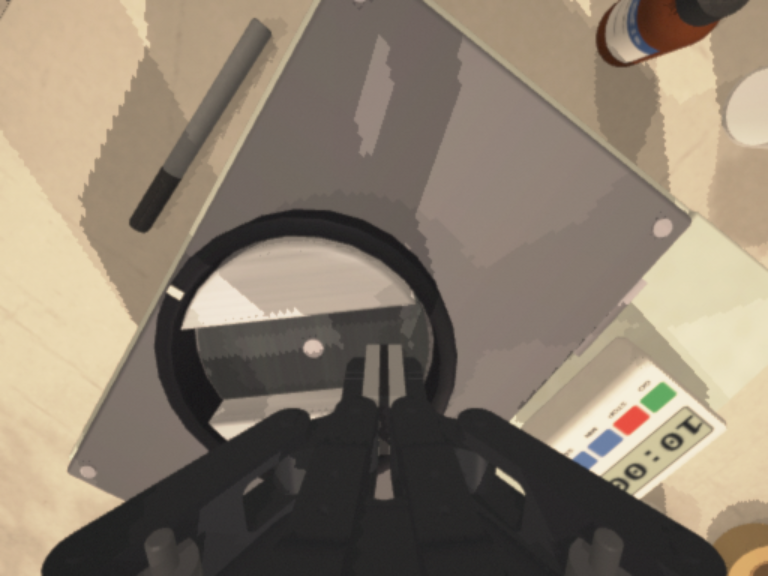

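Request:
step_arm(increments=[[-0.08,0.34,0,4],[-0.08,0.34,0,4],[-0.08,0.34,0,4],[-0.08,0.34,0,4],[-0.08,0.34,0,4],[-0.08,0.34,0,4],[-0.08,0.34,0,4]])

```text
clock: 9.87
position: [0.5294, -0.0353, 0.1057]
tcp_rot: [0.989, 0.144, -0.011, -0.011]
wrist_force: [-1.9, 4.2, 1.6]
width: 0.002
```

```bash
python3 - <<'E'
from fit import *
st();save('wrist9',snapshot('wrist'))
E
```

```text
clock 9.87 z 0.1057 toolframe r mm [26.   9.4 -5.5] rad 27.7 cw tool angle from unlocked 83.6 cw pos angle 103.7 F tool [-0.6 -4.6 -1.5] Tz [ 0.87  0.48 -0.06] q6 1.21
```

View pics/wrist9.png

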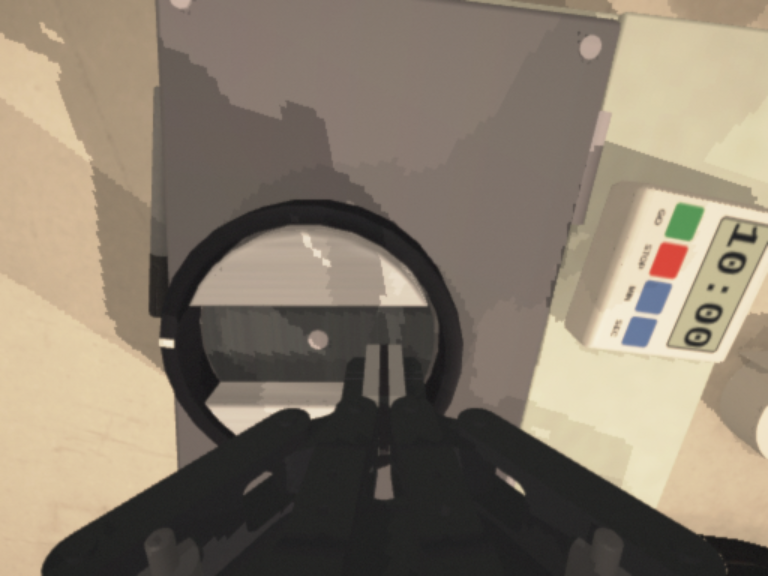

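Request:
step_arm(increments=[[-0.08,0.34,0,3],[-0.05,0.34,0,2],[-0.03,0.3,0,1]])

```text
clock: 10.17
position: [0.5288, -0.0388, 0.1058]
tcp_rot: [0.995, 0.096, -0.012, -0.018]
wrist_force: [-0.7, 10.4, 2.2]
width: -0.003
```

```bash
python3 - <<'E'
from fit import *
st()
E
```

```text
clock 10.17 z 0.1058 toolframe r mm [25.5 10.2 -5.7] rad 27.6 cw tool angle from unlocked 89.1 cw pos angle 111.1 F tool [  1.3 -10.5  -1.9] Tz [ 2.26  0.22 -0.11] q6 1.29
```

Request:
step_arm(increments=[[0,0.4,0,0],[0,0.5,0,0],[0,0.5,0,0]])

```text
clock: 10.42
position: [0.5287, -0.0387, 0.1059]
tcp_rot: [0.994, 0.106, -0.013, -0.033]
wrist_force: [-4.1, 14.0, 5.6]
width: 0.001
```

```bash
python3 - <<'E'
from fit import *
st();save('wrist10',snapshot('wrist'))
E
```

```text
clock 10.42 z 0.1059 toolframe r mm [25.1 10.4 -6.1] rad 27.4 cw tool angle from unlocked 87.9 cw pos angle 111.0 F tool [ -1.2 -14.9  -4.6] Tz [ 2.97  0.94 -0.1 ] q6 1.25
```

View pics/wrist10.png

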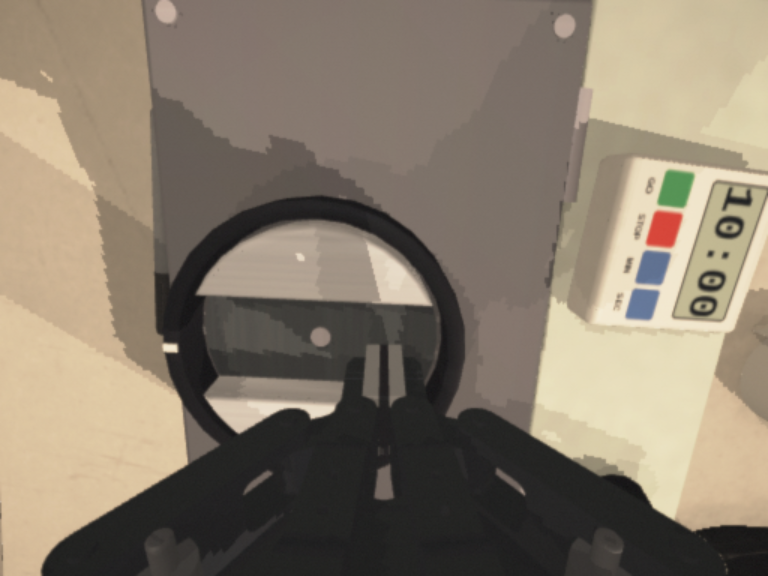

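Request:
step_arm(increments=[[0,-0.5,0,0],[0,-0.3,0,0],[0,0,0,0]])

```text
clock: 10.72
position: [0.5277, -0.0297, 0.1069]
tcp_rot: [0.993, 0.112, -0.012, -0.033]
wrist_force: [-0.5, -0.1, 0.2]
width: 0.001
```

```bash
python3 - <<'E'
from fit import *
st()
E
```

```text
clock 10.72 z 0.1069 toolframe r mm [26.1  1.6 -6.4] rad 26.3 cw tool angle from unlocked 87.2 cw pos angle 91.7 F tool [-0.6 -0.  -0.2] Tz [-0.12 -0.02  0.02] q6 1.25
```

Free in the slot; up and away.

Request:
step_arm(increments=[[0,0,-1,0],[0,0,-2,0],[0,0,-3,0],[0,0,-3,0],[0,0,-3,0],[0,0,-2,0]])

```text
clock: 11.22
position: [0.5296, -0.0413, 0.2488]
tcp_rot: [0.993, 0.115, -0.018, -0.031]
wrist_force: [0.4, 0.0, 0.4]
width: 0.0
```

```bash
python3 - <<'E'
from fit import *
st();to((.40,-.25,.24));save('wrist11',snapshot('wrist'))
E
```

```text
clock 11.22 z 0.2488 toolframe r mm [  21.2    4.1 -149. ] rad 28.9 cw tool angle from unlocked 86.9 cw pos angle 115.6 F tool [ 0.4  0.1 -0.4] Tz [-0.06 -0.15  0.  ] q6 1.23
clock 11.22 pos [ 0.5296 -0.0413  0.2488] psi 13.26 tilt [-0.042  0.058 -0.997] F [0.4 0.  0.4] q6 1.23 w 0.0
tool cm to target [-17.37  17.4    0.22]
```

View pics/wrist11.png

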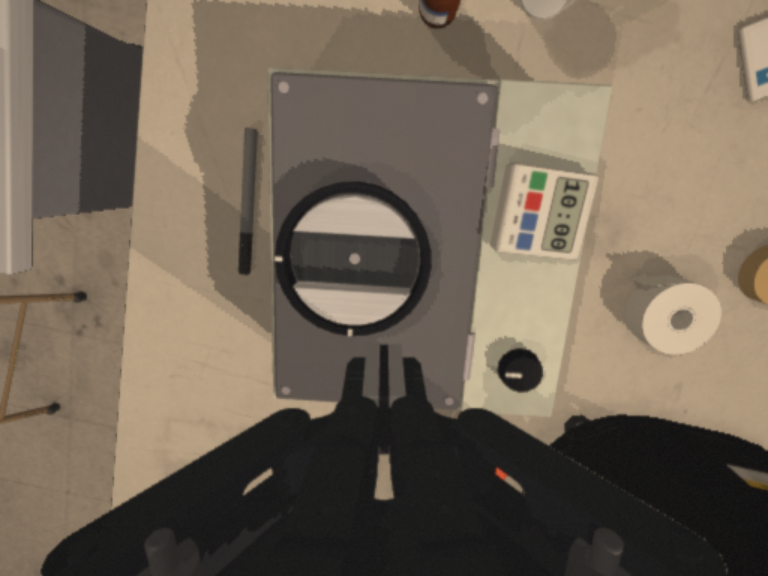

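Request:
step_arm(increments=[[-2.4,2.4,0,0],[-2.4,2.4,0,0],[-2.4,2.4,0,0],[-2.4,2.4,0,0],[-2.4,2.4,0,0],[-2.4,2.4,0,0],[-2.4,2.4,0,0],[-2.4,2.4,0,0],[0,0,0,0],[0,0,0,0]])

```text
clock: 12.1
position: [0.3879, -0.2897, 0.2542]
tcp_rot: [0.993, 0.119, -0.005, -0.021]
wrist_force: [-0.1, -0.3, 0.3]
width: -0.001
```

```bash
python3 - <<'E'
from fit import *
st();save('top12',snapshot('top')[135:260,240:390],5);save('scene12',snapshot('scene')[100:250,200:400],3.5)
E
```

```text
clock 12.1 z 0.2542 toolframe r mm [-172.1  215.1 -161.7] rad 280.3 cw tool angle from unlocked 86.4 cw pos angle 214.1 F tool [-0.2  0.2 -0.3] Tz [-0.06 -0.05 -0.  ] q6 0.67
```

View pics/top12.png

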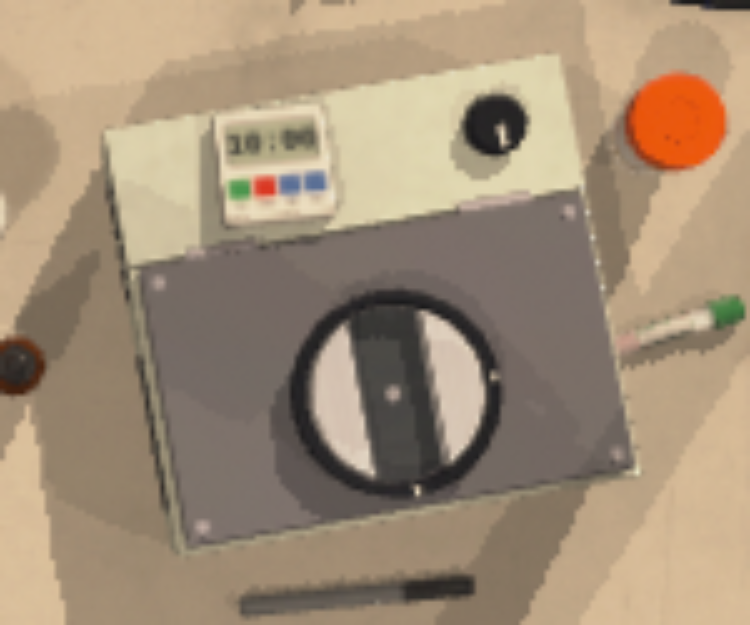

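View pics/scene12.png

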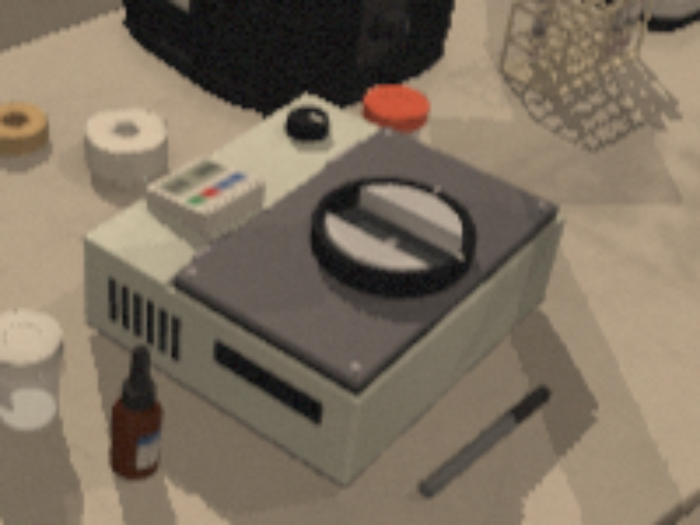

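```bash
python3 -c "
from h import *
print(ctrl.hand_in())"
```

```text
the job is handed in; nothing more can be done
None
```

The hatch is shut and locked, and the job was handed in at about 12 s of the 51 s limit.

- **Hatch:** I pushed it down with the closed fingertips on its bare right-front face, to the hard stop. The fingertip ended at z of about 98 mm against 28 N.
- **Fastener:** I set the fingertips in the slot about 26 mm from the axis and turned it clockwise until it stalled. The force on the slot wall rose from about 4 N to 15 N with no further movement. I then backed off the wall, lifted clear and moved away.
- **Last checks:** In the top picture the slot lies at about 9.5° and the hatch's side edges at about 9.6° on average, so the slot points from front edge to hinge to within the accuracy of reading the picture. The hatch is flush, the loose things look unmoved, and the wrist force is about 0.

**Disagreements:**
- My camera fit of the case was off by up to about 3 mm.
- It put the initial hatch angle at 0.12 rad, just under the stated 0.14.
- The tool tilted by up to about 4° as the arm moved.

None of these affected the work.

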